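# Set the bread slicer's length stop one hole longer and feed the bread up to it

### The job

The next sandwiches are one size longer. Press in the sprung button of the bread slicer's length stop and slide the stop tube outwards, away from the blade, until the button clicks up in the next hole, without forcing it; then gently push the bread along the bed, under the raised blade, until its nose rests against the red stop plate, without squashing it, and leave the rest of the counter as it is.

Things in the scene. Friction and masses are not known exactly. Their poses are not given: they have to be found in the camera images.
- slicer: Lever bread slicer, fixed, base 250 (x) by 520 mm (y). Origin on the counter under the blade, whose plane is its y = 0; x points away from the robot, y to the left. Base from x = -125 to 125, y = -230 to 290 mm, top 20 mm high. Bread is fed to the right (-y). On the robot's side of the bed lies the length stop: a telescoping square tube along y with the red stop plate.
- bed_mid (a point): Middle of the bread bed under the blade: on the bed's floor, 20 mm above the counter, at x = 30 mm, y = 0 in the slicer's frame. The bed runs along the slicer's y, open at both ends, between two steel guides 72 mm apart whose tops are 40 mm above the counter.
- near_post (a point): Top of the grey post on the robot's side of the bed (x -93 to -43, y -25 to 15 mm in the slicer's frame), 122 mm above the counter. The stop's fixed inner rail starts from it and runs to the right.
- far_post (a point): Top of the grey post beyond the bed (x 77 to 119, y -22 to 22 mm in the slicer's frame), 125 mm above the counter. On it stands the raised blade arm, leaning away from the robot, up to 435 mm high; leave it up.
- tube_top (a point): Middle of the flat top of the stop's outer tube, 77 mm above the counter, at x = -70 mm in the slicer's frame (y = -160 mm at stop = 0). The tube is 32 mm square (underside at 45 mm), 180 mm long along the slicer's y, with four 16 mm holes 40 mm apart along its top. It moves with the stop.
- stop (a joint): How far the outer tube has slid outwards (right, slicer's -y), in m. It starts at 0, the button in the second hole from its right end. The button fits the holes at -0.04, 0, 0.04 and 0.08, about 1 mm of play each way; travel -0.042 to 0.088. Wanted: 0.04. It runs with about 1.5 N of friction; with the button up it is locked.
- stop_button (a joint): How far the button is pressed down, in m: 0 up (dome 7 mm above the tube's top), 0.007 flush, 0.009 under the 2 mm tube wall, 0.012 end. Spring 4 N up, 6 N flush. When flush, 8 to 11 N along the tube makes the hole's edge ride over the dome (a finger pressed on button and tube can drag the tube by friction); after 10 mm the wall keeps it down till the next hole.
- button_top (a point): Top of the black button's dome (14 mm across), at x = -70, y = -170 mm in the slicer's frame. The button sits on the fixed inner rail and pokes up through a hole of the outer tube; it goes down when pressed but does not travel along with the tube.
- stop_face (a point): Point on the red stop plate's face that looks to the blade (slicer's +y), in the middle of the bed, 50 mm above the counter; axes as the slicer's. It moves with the stop: y = -140 mm in the slicer's frame at stop = 0. The plate is 5 mm thick, from x = -54 to 62 mm, 42 to 80 mm above the counter, fixed to the tube's side.
- bread: Short baguette, crusty, 270 mm long, 60 mm thick, 0.15 to 0.31 kg, round with rounded ends and a flat sole, lying along y on the bed at the left, its nose at most 40 mm past the blade. Origin in its middle, on its axis, 50 mm above the counter; its y axis runs along it, from the nose to the heel.
- bread_nose (a point): The tip of the bread's right end, on its axis (about 50 mm above the counter), that shall touch the stop plate. The end is flat over some 25 mm.
- bread_heel (a point): The tip of the bread's left end, on its axis, the end to push on.
- crust_end: Cut-off bread end, 60 mm across, 45 mm high, standing on the counter at the right. Origin under it. Leave it alone.
- brush: Crumb brush lying with its bristles down on the slicer's base, left of the near post, between the bed and the robot: 50 x 170 mm, 34 mm high, its length along its y. Origin under its middle, 20 mm above the counter. Leave it alone.
- sauce_bottle: Yellow squeeze bottle with a red cap, 56 mm across, 170 mm high, at the left. Origin under it. Leave it alone.
- pickle_jar: Green glass jar, 72 mm across, 100 mm high, at the left. Origin under it. Leave it alone.
- dredger: Steel dredger, 64 mm across, 96 mm high, at the left. Origin under it. Leave it alone.
- tub: Clear round tub with a white lid, 114 mm across, 77 mm high, at the right. Origin under it. Leave it alone.
- onion: Red onion, 68 mm across, at the right. Origin under it. Leave it alone.

How it is judged:
By the outcome, as a careful person would: the job done as asked, in the order asked, and still so for the second after the job is handed in, with the robot touching nothing.
It also fails if it takes over 61 s, if anything falls off the work surface, if the arm or the gripper's body presses on something with over 40 N, if the wrist force passes 120 N, or if a joint passes its speed limit or range.

### The arm

A 7-joint arm with a two-finger parallel gripper is mounted at the origin on the work surface. World frame = base frame: x ahead of the robot, y to its left, z up, the work surface at z = 0. Lengths are in m, angles in rad, forces in N, time in s.
With the tool pointing down it reaches from about 0.375 to 0.925 m from the base axis. Payload 3.1 kg.
Tool frame: the origin (TCP) lies midway between the tips of the shut fingers; the grasp point (between the pads) lies 19 mm behind it; z points along the fingers, y is the line along which they close (so a half turn about z gives the same grasp; the last joint's range is limited). The gripper opens to 85 mm and grips with 20 to 120 N. Pads are 22 mm wide; open, the fingers measure 114 mm over their backs; the gripper's body (76 mm by 85 mm) begins 54 mm behind the grasp point. The pads swing forward as they close: fully open they stand 13 mm farther back than shut.
Start: joints at [-1.291, 0.383, 0.044, 1.598, -0.018, 1.161, -0.05], TCP at [0.24, 0.604, 0.231] pointing down, gripper open.
Joint ranges: [-2.61, 2.61], [-0.41, 2.15], [-1.48, 1.57], [0, 2.5], [-1.57, 4.71], [0.05, 1.97], [-2.85, 2.85]. Speed limits (rad/s): [2.79, 2.79, 3.14, 3.14, 3.14, 3.14, 3.14].

### API

Orientations are given as [roll, pitch, yaw] about the fixed x, y, z axes, in that order (R = Rz(yaw) Ry(pitch) Rx(roll)).
In Python, from workcell import r gives the robot as it stands.
- The arm moves only by the tool step_arm, never from a script. Its argument "increments" is a list of rows, each a list of 7 numbers: the closure, from 0 (fully open) to 1 (shut), then the shift along the tool's x, y, z in m, then the turn, a rotation vector about the tool's x, y, z in rad. A call has 1 to 12 rows; each row is the pose to reach, as a shift and turn from the pose commanded when the call began, along the tool's axes at that moment; what a row does not reach only later rows make up. A row lasts 1/12 s, in which the tool goes at most 41.7 mm and 7.16 degrees, less where a joint would pass 70% of its speed; a pose out of reach is approached as far as the arm can. A call with a gripper value outside its range is refused whole. The fingers move at their own pace and stop on an object; "squeeze" is the grip in N (left out, the last holds). Time passes only in rows, so rows that repeat a pose let the fingers close. It gives the time, the measured TCP pose, the force, the opening and the grip force at its end, in the units of the state.
- r.get_obs(): the state, without advancing time (a new reading comes with each control period).
- r.get_image(name): name is "side" or "top" or "wrist"; returns (picture, depth): 400x640x3 uint8, red, green, blue; 400x640 float32, m along the optical axis (not along the pixel's ray), 0 where there is no reading.
- r.get_calibration(name): a dict with "vfov" (degrees; the focal length in pixels is half the picture's height over the tangent of half this angle, whatever the lens; pixels are square), "cx", "cy" (the principal point, pixels), "dist_coeffs" ([k1, k2, p1, p2, k3] as OpenCV has them; the pictures are not rectified), "camera_from_world" (4x4, takes a point from world to camera coordinates); the wrist camera has in their place "T_tool_cam" (4x4, takes a point from camera to tool coordinates, whose origin is the TCP and whose axes are the flange's). Camera axes: x right, y down, z forward; pixel columns grow to the right and rows downward; lengths in m; the calibration is good to about 2 mm. A picture is of the moment at which its call begins: read the wrist's pose just before it. get_calibration takes no time and is no camera call.
- r.finish_job(): hands the job in; it is judged then, once.
The state is a dict: "t": time; "qpos": joint angles; "dq": joint speeds; "effort": joint torques, N m; "tcp_pos": TCP position; "orientation": TCP orientation; "wrist_force": force on the tool from outside, world axes, zero at the start; "torque": the same for the moment, N m; "width": finger opening in m; "grasp_force": force on a finger pad.
Only numpy, scipy, OpenCV 4.12 (cv2) and the standard library are available. Lean on these libraries where they do the work, as an engineer would, in place of code of your own. Each camera call takes 0.05 s, during which the arm holds its last target. There are 200 camera calls.

## Working session

There is one attempt and no reset: what is moved stays moved. The work goes in short steps, Python scripts to look and compute and a tool call to move; the robot and the scene stay as the last step left them, time stands still between calls to the robot, and variables do not carry over. Pictures are saved under pics/ and viewed, at most 10 in all, crops included, and the job is handed in when it is done.

Besides the shell and the picture viewer there is one more tool, called after ">>>" as name([rows], argument=value, ...), one row to a line, values as JSON. step_arm: Moves the arm, as the interface text tells. Its arguments: {"type":"object","properties":{"increments":{"type":"array","items":{"type":"array","items":{"type":"number"}}},"squeeze":{"type":"number"}},"required":["increments"]}

```bash
mkdir -p pics
cat > h.py <<'E'
import numpy as np, cv2
from workcell import r
from scipy.spatial.transform import Rotation as R
def K(c,h=400):
    f=h/2/np.tan(np.radians(c['vfov'])/2); return np.array([[f,0,c['cx']],[0,f,c['cy']],[0,0,1]])
def T_wc(name,obs=None):
    c=r.get_calibration(name)
    if name!='wrist': return c,np.linalg.inv(np.array(c['camera_from_world']))
    T=np.eye(4);T[:3,:3]=R.from_euler('xyz',obs['orientation']).as_matrix();T[:3,3]=obs['tcp_pos']
    return c,T@np.array(c['T_tool_cam'])
def ray_plane(px,z,c,T):
    px=np.asarray(px,float).reshape(-1,1,2)
    n=cv2.undistortPoints(px,K(c),np.array(c['dist_coeffs'])).reshape(-1,2)
    d=np.c_[n,np.ones(len(n))]@T[:3,:3].T; o=T[:3,3]
    return o+d*((z-o[2])/d[:,2])[:,None]
def proj(P,c,T):
    W=np.linalg.inv(T); return cv2.projectPoints(np.asarray(P,float).reshape(-1,3),cv2.Rodrigues(W[:3,:3])[0],W[:3,3],K(c),np.array(c['dist_coeffs']))[0].reshape(-1,2)
def shot(name,fn):
    o=r.get_obs(); im,d=r.get_image(name); cv2.imwrite('pics/%s.png'%fn,im[:,:,::-1]); np.save('pics/%s.npy'%fn,d); return o,im,d
E
python3 - <<'E'
from h import *
o,_,_=shot('top','top0'); shot('side','side0')
print(o)
for n in('top','side','wrist'): print(n,r.get_calibration(n))
E
```

```text
{'t': 0.0, 'qpos': array([-1.29082461,  0.38385079,  0.04381712,  1.5995888 , -0.0179032 ,
        1.1611713 , -0.04989085]), 'dq': array([ 5.34908721e-04,  2.07708433e-03,  1.56794939e-03,  1.00413474e-04,
       -1.99648668e-05, -1.85665224e-03, -1.95097263e-04]), 'effort': array([-7.14272282e-04, -4.33466971e+01,  1.02409936e+00, -2.49511617e+01,
        1.05752054e-02,  1.14506821e-02,  1.97297602e-06]), 'tcp_pos': array([0.2394001 , 0.60329418, 0.22986981]), 'orientation': array([-3.13896995e+00,  1.32535962e-04,  2.76392412e+00]), 'wrist_force': array([-0.11396679, -0.48919823,  0.61868041]), 'torque': array([-0.01349238,  0.0771312 , -0.03981509]), 'grasp_force': 0.0, 'width': 0.085427893749233}
top {'vfov': 56.018440520052984, 'cx': 318.01441503752903, 'cy': 200.6300789591226, 'dist_coeffs': array([-0.06832859,  0.        ,  0.        ,  0.        ,  0.        ]), 'camera_from_world': array([[-0.02375062, -0.99958821, -0.01610356,  0.02509912],
       [-0.98794735,  0.02593248, -0.15260254,  0.56054055],
       [ 0.1529573 ,  0.01228506, -0.98815644,  1.07613535],
       [ 0.
[... 325 characters left out ...]
795, -0.50389703, -0.76848012,  0.30728441],
       [ 0.49394378,  0.58894649, -0.63965738,  1.07187883],
       [ 0.        ,  0.        ,  0.        ,  1.        ]])}
wrist {'vfov': 63.205672377962806, 'cx': 320.06273192226587, 'cy': 203.16164008920794, 'dist_coeffs': array([-0.02471792,  0.        ,  0.        ,  0.        ,  0.        ]), 'T_tool_cam': array([[ 6.89641393e-04, -9.65207024e-01, -2.61485993e-01,
         6.71754499e-02],
       [ 9.99999639e-01,  5.36045291e-04,  6.58721570e-04,
         3.70329892e-04],
       [-4.95634351e-04, -2.61486353e-01,  9.65207046e-01,
        -1.43660273e-01],
       [ 0.00000000e+00,  0.00000000e+00,  0.00000000e+00,
         1.00000000e+00]])}
```

View pics/top0.png

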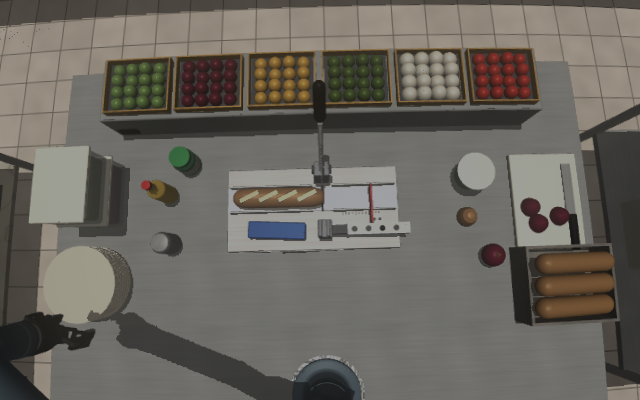

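View pics/side0.png

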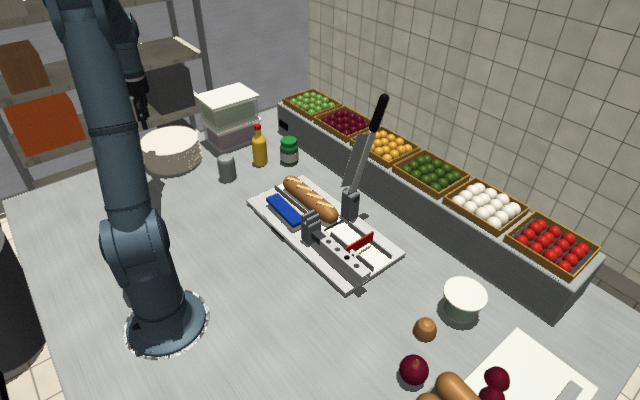

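The top view shows the slicer at about x 229–399, y 168–251 px. The bread (brown) is at 235–324, the red plate near (371,203) and the tube at 347–410, y≈228. Next I'll measure these.

Run:
```python
from h import *
im=cv2.imread('pics/top0.png'); c,T=T_wc('top')
hsv=cv2.cvtColor(im,cv2.COLOR_BGR2HSV)
roi=np.zeros(im.shape[:2],np.uint8); roi[160:262,218:420]=255
def big(m):
    cs,_=cv2.findContours(m&roi,cv2.RETR_EXTERNAL,cv2.CHAIN_APPROX_NONE); return max(cs,key=cv2.contourArea)
red=big(cv2.inRange(hsv,(0,120,60),(6,255,255))|cv2.inRange(hsv,(172,120,60),(180,255,255)))
br=big(cv2.inRange(hsv,(8,60,40),(28,255,255)))
bl=big(cv2.inRange(hsv,(100,100,40),(130,255,255)))
print('gray of base/counter',im[247,235],im[265,235],hsv[247,235],hsv[265,235])
for n,k,z in(('red',red,.08),('bread',br,.05),('brush',bl,.054)):
    b=cv2.boxPoints(cv2.minAreaRect(k)); print(n,cv2.boundingRect(k),np.round(ray_plane(b,z,c,T)[:,:2],4).tolist())
big4=cv2.resize(im[160:262,222:420],None,fx=4,fy=4,interpolation=cv2.INTER_CUBIC); cv2.imwrite('pics/topc.png',np.clip(big4*1.4,0,255))
```

```text
gray of base/counter [149 154 157] [111 116 116] [ 19  13 157] [ 30  11 116]
red (370, 184, 3, 38) [[0.6, -0.1392], [0.6001, -0.1438], [0.4925, -0.1433], [0.4924, -0.1388]]
bread (234, 187, 90, 21) [[0.6037, 0.2627], [0.6031, -0.0044], [0.544, -0.0044], [0.5442, 0.2606]]
brush (248, 222, 57, 17) [[0.5012, 0.2182], [0.4972, 0.0534], [0.4505, 0.0543], [0.4543, 0.218]][ WARN:0@0.221] global loadsave.cpp:1063 imwrite_ Unsupported depth image for selected encoder is fallbacked to CV_8U.
```

View pics/topc.png

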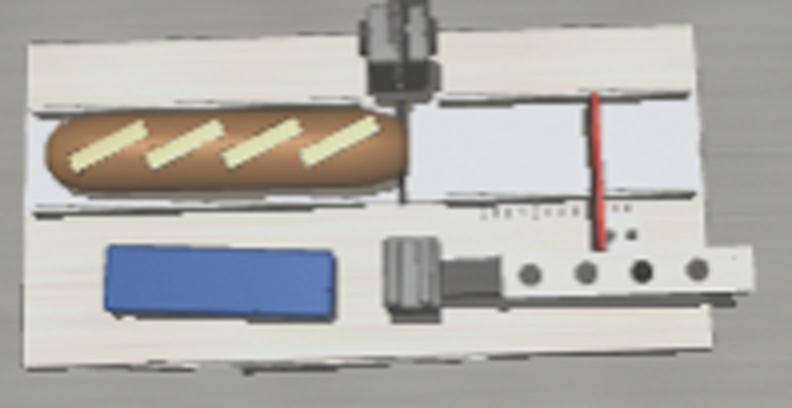

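The crop shows the base's corners at (28,43), (692,26), (712,349) and (24,368). The black button is at (641,271), third hole from the left, and the other holes are at (530,274), (586,273) and (697,269).

```bash
cat > fit.py <<'E'
from h import *
c,T=T_wc('top'); u=lambda a:(np.array(a,float)+.5)/4-.5+np.array([222,160])
L=[([[28,43],[692,26],[712,349],[24,368]],.02,[[125,290],[125,-230],[-125,-230],[-125,290]]),
   ([[530,274],[586,273],[697,269]],.077,[[-70,-90],[-70,-130],[-70,-210]]),([[641,271]],.084,[[-70,-170]]),
   ([[502,252],[502,295]],.077,[[-54,-70],[-86,-70]])]
W=np.vstack([ray_plane(u(a),z,c,T)[:,:2] for a,z,_ in L]); S=np.vstack([s for *_,s in L])/1000.
cs,cw=S.mean(0),W.mean(0); H=(S-cs).T@(W-cw); U,_,V=np.linalg.svd(H); Rm=V.T@U.T; t=cw-Rm@cs
yaw=np.arctan2(Rm[1,0],Rm[0,0])
def s2w(x,y): return Rm@np.array([x,y])/1000+t
if __name__=='__main__':
    print('yaw',np.degrees(yaw),'t',t,'resid mm',np.round(((W-t)@Rm-S)*1000,1).tolist())
    print('button',s2w(-70,-170),'bedmid',s2w(30,0),'plate',s2w(30,-140))
    print('bread ends slicer', np.round(((np.array([[.5735,.2617],[.5735,-.0044]])-t)@Rm)*1000,1))
E
python3 fit.py
```

```text
yaw 0.12519825469518614 t [ 5.43057997e-01 -2.46916848e-04] resid mm [[-0.6, -3.5], [-2.5, 2.6], [-0.0, 1.6], [-0.7, -2.9], [0.5, -0.0], [0.1, 0.0], [0.6, 0.6], [-0.2, 1.8], [0.8, -0.7], [2.1, 0.5]]
button [ 0.47342963 -0.17039947] bedmid [ 5.73057925e-01 -1.81363247e-04] plate [ 0.57336384 -0.14018103]
bread ends slicer [[ 31.  261.9]
 [ 30.4  -4.2]]
```

```bash
cat > to.py <<'E'
import sys
from h import *
def to(p,yaw=90,show=1):
    o=r.get_obs(); A=R.from_euler('xyz',o['orientation']); B=R.from_euler('xyz',[np.pi,0,np.radians(yaw)])
    print('t',round(o['t'],2),'tcp',np.round(o['tcp_pos'],4),'rpy',np.round(np.degrees(o['orientation']),2),'F',np.round(o['wrist_force'],1),'w',round(o['width'],4))
    print('shift',np.round(A.inv().apply(np.array(p)-o['tcp_pos']),4),'rot',np.round((A.inv()*B).as_rotvec(),3))
if __name__=='__main__': a=list(map(float,sys.argv[1:])); to(a[:3],*(a[3:]))
E
python3 to.py .473 -.15 .20
```

```text
t 0.1 tcp [0.2394 0.6033 0.23  ] rpy [-1.7986e+02  1.0000e-02  1.5836e+02] F [ 0.4 -0.9  0. ] w 0.0858
shift [-0.4949 -0.614   0.0316] rot [-0.002  0.002  1.193]
```

>>> step_arm([
  [1,-0.495,-0.614,0.03,0,0,1.193],
  [1,-0.495,-0.614,0.03,0,0,1.193],
  [1,-0.495,-0.614,0.03,0,0,1.193],
  [1,-0.495,-0.614,0.03,0,0,1.193],
  [1,-0.495,-0.614,0.03,0,0,1.193],
  [1,-0.495,-0.614,0.03,0,0,1.193],
  [1,-0.495,-0.614,0.03,0,0,1.193],
  [1,-0.495,-0.614,0.03,0,0,1.193],
  [1,-0.495,-0.614,0.03,0,0,1.193],
  [1,-0.495,-0.614,0.03,0,0,1.193],
  [1,-0.495,-0.614,0.03,0,0,1.193],
  [1,-0.495,-0.614,0.03,0,0,1.193],
], squeeze=20)

```text
t: 1.1
tcp_pos: [0.3875, 0.1248, 0.2119]
orientation: [-3.141, -0.0, 1.571]
wrist_force: [1.0, 0.5, -0.1]
width: 0.0
grasp_force: 0.0
```

```bash
python3 to.py .473 -.15 .20
```

```text
t 1.1 tcp [0.3875 0.1248 0.2119] rpy [-1.7998e+02 -3.0000e-02  9.0010e+01] F [ 1.   0.5 -0.1] w 0.0
shift [-0.2748  0.0855  0.0118] rot [-0. -0.  0.]
```

>>> step_arm([
  [1,-0.25,0.078,0.01,0,0,0],
  [1,-0.25,0.078,0.01,0,0,0],
  [1,-0.25,0.078,0.01,0,0,0],
  [1,-0.25,0.078,0.01,0,0,0],
  [1,-0.25,0.078,0.01,0,0,0],
  [1,-0.25,0.078,0.01,0,0,0],
  [1,-0.25,0.078,0.01,0,0,0],
  [1,-0.25,0.078,0.01,0,0,0],
  [1,-0.25,0.078,0.01,0,0,0],
])

```text
t: 1.85
tcp_pos: [0.4652, -0.1236, 0.2018]
orientation: [-3.14, 0.0, 1.568]
wrist_force: [0.7, 0.4, -1.3]
width: -0.0001
grasp_force: 0.0
```

Run:
```python
from h import *
from to import to
to([.473,-.17,.1])
o,_,_=shot('wrist','w1'); c,T=T_wc('wrist',o)
from fit import s2w
print('button pred',proj([[*s2w(-70,-170),.084]],c,T),'tip',proj([o['tcp_pos']],c,T))
```

```text
t 1.85 tcp [ 0.4652 -0.1236  0.2018] rpy [-1.7991e+02  1.0000e-02  8.9860e+01] F [ 0.7  0.4 -1.3] w -0.0001
shift [-0.0464  0.0081  0.1018] rot [-0.002  0.    -0.002]
button pred [[330.81709287 250.89585849]] tip [[321.8720193  259.30936209]]
```

View pics/w1.png

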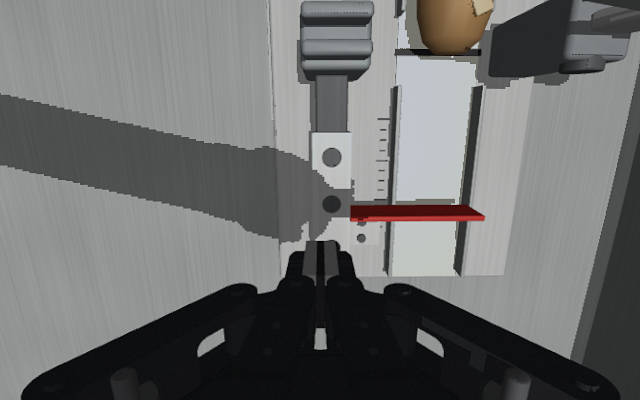

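The wrist view shows tube holes at (332,157) and (331,204), the red plate's upper edge from (350,206) to (478,206), and the button just hidden behind the fingertips at about (331,245).

Run:
```python
from h import *
im=cv2.imread('pics/w1.png'); o=r.get_obs(); c,T=T_wc('wrist',o)
P=ray_plane([[332,157],[331,204]],.077,c,T); print(P, 'button est',P[1]+[0,-.04,0])
from fit import s2w
print(s2w(-70,-90),s2w(-70,-130))
Q=ray_plane([[350,206],[478,206]],.08,c,T);print(Q)
```

```text
[[ 0.47392613 -0.08830666  0.077     ]
 [ 0.4734945  -0.12844461  0.077     ]] button est [ 0.4734945  -0.16844461  0.077     ]
[ 0.47325482 -0.09039966] [ 0.47334223 -0.13039956]
[[ 0.48951647 -0.12936276  0.08      ]
 [ 0.59873125 -0.12922124  0.08      ]]
```

>>> step_arm([
  [1,-0.023,0.004,0.03,-0.002,0,-0.002],
  [1,-0.046,0.008,0.06,-0.002,0,-0.002],
  [1,-0.046,0.008,0.09,-0.002,0,-0.002],
  [1,-0.046,0.008,0.1,-0.002,0,-0.002],
  [1,-0.046,0.008,0.105,-0.002,0,-0.002],
  [1,-0.046,0.008,0.105,-0.002,0,-0.002],
  [1,-0.046,0.008,0.105,-0.002,0,-0.002],
  [1,-0.046,0.008,0.105,-0.002,0,-0.002],
])

```text
t: 2.57
tcp_pos: [0.4754, -0.1683, 0.0988]
orientation: [3.136, -0.001, 1.575]
wrist_force: [-0.2, -0.0, 0.7]
width: -0.0003
grasp_force: 0.0
```

```bash
python3 to.py .4735 -.1695 .077
```

```text
t 2.57 tcp [ 0.4754 -0.1683  0.0988] rpy [ 1.797e+02 -3.000e-02  9.022e+01] F [-0.2 -0.   0.7] w -0.0003
shift [-0.0013 -0.002   0.0218] rot [ 0.005 -0.001  0.004]
```

>>> step_arm([
  [1,-0.001,-0.001,0.008,0.002,0,0.002],
  [1,-0.001,-0.001,0.012,0.002,0,0.002],
  [1,-0.001,-0.001,0.015,0.002,0,0.002],
  [1,-0.001,-0.001,0.018,0.002,0,0.002],
  [1,-0.001,-0.001,0.018,0.002,0,0.002],
  [1,-0.001,-0.001,0.018,0.002,0,0.002],
])

```text
t: 3.07
tcp_pos: [0.4732, -0.1698, 0.0796]
orientation: [3.141, -0.001, 1.571]
wrist_force: [0.7, 2.0, 5.5]
width: 0.0001
grasp_force: 2.5
```

>>> step_arm([
  [1,0,0,0.001,0,0,0],
  [1,0,0,0.002,0,0,0],
  [1,0,0,0.003,0,0,0],
  [1,0,0,0.004,0,0,0],
  [1,0,0,0.004,0,0,0],
])

```text
t: 3.48
tcp_pos: [0.4734, -0.1699, 0.0768]
orientation: [3.141, -0.002, 1.571]
wrist_force: [-3.7, 4.3, 14.8]
width: 0.0001
grasp_force: 7.1
```

>>> step_arm([
  [1,0,0,0.0005,0,0,0],
  [1,0,0,0.001,0,0,0],
  [1,0,0,0.001,0,0,0],
  [1,0,0,0.001,0,0,0],
])

```text
t: 3.82
tcp_pos: [0.4734, -0.1699, 0.0765]
orientation: [3.141, -0.003, 1.57]
wrist_force: [-5.5, 3.7, 20.3]
width: 0.0002
grasp_force: 10.1
```

>>> step_arm([
  [1,0,0,0.001,0,0,0],
  [1,0,0,0.002,0,0,0],
  [1,0,0,0.002,0,0,0],
  [1,-0.001,0,0.002,0,0,0],
  [1,-0.002,0,0.002,0,0,0],
  [1,-0.003,0,0.002,0,0,0],
])

```text
t: 4.32
tcp_pos: [0.4736, -0.1727, 0.0761]
orientation: [3.142, -0.005, 1.57]
wrist_force: [-8.0, 4.2, 33.0]
width: 0.0004
grasp_force: 16.4
```

>>> step_arm([
  [1,-0.001,0,0,0,0,0],
  [1,-0.002,0,0,0,0,0],
  [1,-0.003,0,0,0,0,0],
  [1,-0.004,0,0,0,0,0],
  [1,-0.005,0,0,0,0,0],
])

```text
t: 4.73
tcp_pos: [0.4737, -0.1761, 0.0759]
orientation: [-3.141, -0.008, 1.571]
wrist_force: [-10.0, 7.8, 33.8]
width: -0.0
grasp_force: 16.7
```

>>> step_arm([
  [1,-0.001,-0.0005,0,0,0,0],
  [1,-0.002,-0.001,0,0,0,0],
  [1,-0.003,-0.0015,0,0,0,0],
  [1,-0.004,-0.0015,0,0,0,0],
  [1,-0.005,-0.0015,0,0,0,0],
])

```text
t: 5.15
tcp_pos: [0.4736, -0.1821, 0.076]
orientation: [3.139, -0.005, 1.571]
wrist_force: [-6.3, 6.1, 28.8]
width: -0.0
grasp_force: 14.3
```

Run:
```python
from h import *
o,_,_=shot('wrist','w2'); c,T=T_wc('wrist',o)
print(proj([[.4735,-.0895,.077],[.4735,-.1295,.077]],c,T))
im=cv2.imread('pics/w2.png'); cv2.imwrite('pics/w2c.png',cv2.resize(im[0:300,220:520],None,fx=2,fy=2))
hsv=cv2.cvtColor(im,cv2.COLOR_BGR2HSV); m=cv2.inRange(hsv,(0,120,60),(6,255,255))|cv2.inRange(hsv,(172,120,60),(180,255,255))
cs=max(cv2.findContours(m,0,2)[0],key=cv2.contourArea); b=cv2.boundingRect(cs);print(b,ray_plane([[b[0]+20,b[1]],[b[0]+b[2]-20,b[1]]],.08,c,T))
```

```text
[[322.27898521  50.0574269 ]
 [322.02284374 149.07106042]]
(358, 184, 255, 28) [[ 0.49810705 -0.14439721  0.08      ]
 [ 0.59492893 -0.14419946  0.08      ]]
```

View pics/w2c.png

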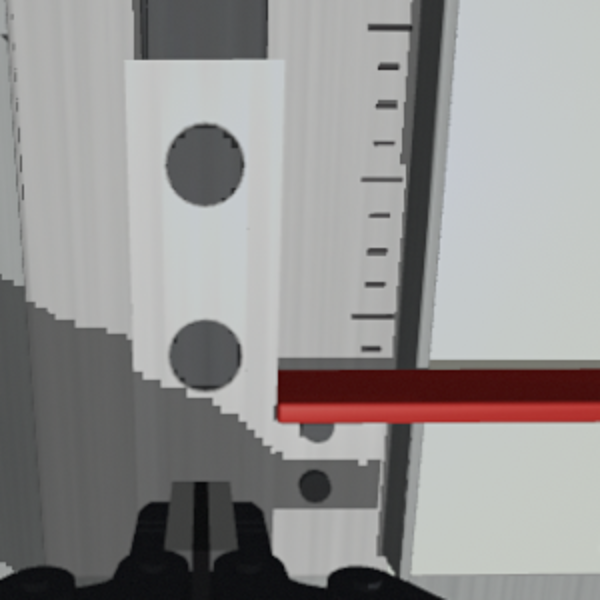

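Holes are now at px (322,82) and (322,178), about 30 px below where they sat at stop = 0. That means the tube has moved about 12 mm with the finger and the button is now under the wall. I'll ease the pressure and drag on.

>>> step_arm([
  [1,0,0,-0.001,0,0,0],
  [1,-0.001,0,-0.002,0,0,0],
  [1,-0.003,0,-0.002,0,0,0],
  [1,-0.005,0,-0.002,0,0,0],
  [1,-0.007,0,-0.002,0,0,0],
  [1,-0.009,0,-0.002,0,0,0],
  [1,-0.011,0,-0.002,0,0,0],
  [1,-0.013,0,-0.002,0,0,0],
  [1,-0.015,0,-0.002,0,0,0],
  [1,-0.015,0,-0.002,0,0,0],
])

```text
t: 6.03
tcp_pos: [0.4735, -0.1972, 0.0765]
orientation: [3.139, -0.003, 1.571]
wrist_force: [-1.9, 3.2, 15.9]
width: 0.0001
grasp_force: 7.8
```

```bash
cat > hole.py <<'E'
from h import *
import sys
o,im,_=shot('wrist',sys.argv[1]); c,T=T_wc('wrist',o)
print('tcp',o['tcp_pos'],o['wrist_force'])
g=cv2.cvtColor(im,cv2.COLOR_RGB2GRAY); g=g[:, 285:360]
for thr in (110,):
    m=(g<thr).astype(np.uint8)
    n,l,s,ce=cv2.connectedComponentsWithStats(m)
    for i in range(1,n):
        x,y,w,h,a=s[i]
        if 25<w<50 and 25<h<50 and a>.65*w*h:
            px=[x+285+(w-1)/2,y+(h-1)/2]; print(px,(w,h),'hole world',np.round(ray_plane([px],.077,c,T)[0],4))
E
python3 hole.py w3
```

```text
tcp [ 0.47345186 -0.19717595  0.07649543] [-1.91376678  3.17505834 15.8573613 ]
[np.float64(322.5), np.float64(82.0)] (np.int32(38), np.int32(41)) hole world [ 0.4735 -0.1169  0.077 ]
```

>>> step_arm([
  [1,-0.001,0,-0.0007,0,0,0],
  [1,-0.003,0,-0.0007,0,0,0],
  [1,-0.005,0,-0.0007,0,0,0],
  [1,-0.007,0,-0.0007,0,0,0],
  [1,-0.009,0,-0.0007,0,0,0],
  [1,-0.01,0,-0.0007,0,0,0],
  [1,-0.0105,0,-0.0007,0,0,0],
  [1,-0.011,0,-0.0007,0,0,0],
  [1,-0.0115,0,-0.0007,0,0,0],
  [1,-0.012,0,-0.0007,0,0,0],
  [1,-0.012,0,-0.0007,0,0,0],
])

```text
t: 7.0
tcp_pos: [0.4734, -0.2107, 0.0767]
orientation: [3.138, 0.0, 1.571]
wrist_force: [-0.2, 0.9, 9.9]
width: -0.0002
grasp_force: 5.1
```

```bash
python3 hole.py w4
```

```text
tcp [ 0.47341864 -0.21070725  0.07672124] [-0.17623561  0.94377146  9.92510868]
[np.float64(322.5), np.float64(82.5)] (np.int32(38), np.int32(40)) hole world [ 0.4735 -0.1306  0.077 ]
```

```bash
python3 -c "
import cv2;im=cv2.imread('pics/w4.png');cv2.imwrite('pics/w4c.png',cv2.resize(im[40:280,240:420],None,fx=2.5,fy=2.5))"
```

```text
(no output)
```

View pics/w4c.png

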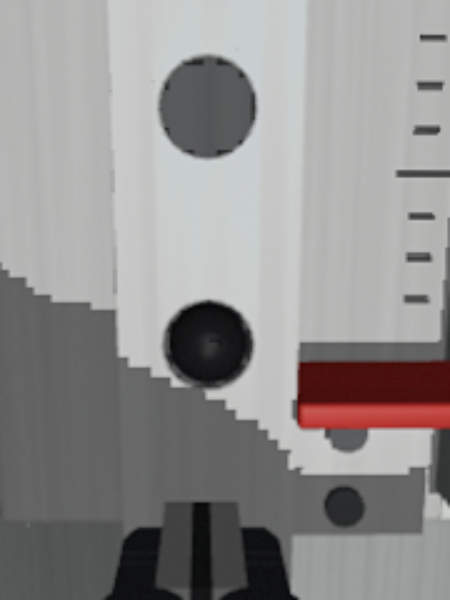

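The button's black dome fills the hole at crop (208,343), so it has clicked up, and the lateral force is only 1 N. I'll lift off.

>>> step_arm([
  [1,0,0,-0.01,0,0,0],
  [1,0,0,-0.04,0,0,0],
  [1,0,0,-0.08,0,0,0],
  [1,0,0,-0.12,0,0,0],
  [1,0,0,-0.13,0,0,0],
  [1,0,0,-0.13,0,0,0],
])

```text
t: 7.55
tcp_pos: [0.4737, -0.2116, 0.2087]
orientation: [3.134, 0.001, 1.57]
wrist_force: [0.2, -1.0, -1.1]
width: 0.0
grasp_force: 0.0
```

Run:
```python
from h import *
from to import to
to([.46,.18,.2]); 
o,im,d=shot('wrist','w5'); c,T=T_wc('wrist',o)
print('button proj',proj([[.4735,-.1695,.084],[.4735,-.1295,.077],[.573,-.18,.08],[.51,-.18,.08]],c,T))
p=proj([[.4735,-.1695,.084]],c,T)[0].round().astype(int)
def pt(u,v):
    n=cv2.undistortPoints(np.array([[[u,v]]],float),K(c),np.array(c['dist_coeffs']))[0,0]; z=d[v,u]
    return np.round(T[:3,:3]@np.array([n[0]*z,n[1]*z,z])+T[:3,3],4)
print('dome',pt(*p),[pt(p[0],p[1]+k)[2] for k in range(-30,31,5)])
ys,xs=np.where(cv2.inRange(cv2.cvtColor(im,cv2.COLOR_RGB2HSV),(0,120,40),(6,255,255))>0)
Q=np.array([pt(u,v) for u,v in zip(xs[::7],ys[::7])]); Q=Q[(Q[:,2]>.04)&(Q[:,2]<.085)]
print('red y pct',np.percentile(Q[:,1],[2,25,50,75,98]),'x',Q[:,0].min(),Q[:,0].max())
a,im,_=shot('top','top1'); hsv=cv2.cvtColor(im,cv2.COLOR_RGB2HSV)[175:225,300:420]
m=cv2.inRange(hsv,(0,120,60),(6,255,255))|cv2.inRange(hsv,(172,120,60),(180,255,255))
c,T=T_wc('top'); ys,xs=np.where(m); print('top red',xs.mean()+300,ray_plane([[xs.mean()+300,ys.mean()+175]],.08,c,T))
```

```text
t 7.55 tcp [ 0.4737 -0.2116  0.2087] rpy [1.7955e+02 6.0000e-02 8.9970e+01] F [ 0.2 -1.  -1.1] w 0.0
shift [ 0.3916 -0.0139  0.0082] rot [ 0.008  0.001 -0.   ]
button proj [[319.61377483 146.57702005]
 [319.54581234  95.80574557]
 [437.65744628 158.82844615]
 [363.10103825 158.76843278]]
dome [ 0.4738 -0.1697  0.085 ] [np.float64(0.0782), np.float64(0.0789), np.float64(0.0787), np.float64(0.0776), np.float64(0.0793), np.float64(0.0825), np.float64(0.085), np.float64(0.0843), np.float64(0.0763), np.float64(0.0767), np.float64(0.079), np.float64(0.0779), np.float64(0.0788)]
red y pct [-0.1844 -0.1825 -0.1809 -0.1806 -0.1802] x 0.491 0.605
top red 385.1311475409836 [[ 0.54687364 -0.18218824  0.08      ]]
```

The dome is at z = 0.085, so the button is up. The plate face is at y ≈ -0.180, so stop = 0.04. On to the bread heel.

>>> step_arm([
  [1,0.04,-0.014,0,0,0,0],
  [1,0.08,-0.014,0,0,0,0],
  [1,0.12,-0.014,0,0,0,0],
  [1,0.16,-0.014,0,0,0,0],
  [1,0.2,-0.014,0,0,0,0],
  [1,0.24,-0.014,0,0,0,0],
  [1,0.28,-0.014,0,0,0,0],
  [1,0.32,-0.014,0,0,0,0],
  [1,0.36,-0.004,0,0,0,0],
  [1,0.4,0.01,0,0,0,0],
  [1,0.435,0.03,0,0,0,0],
  [1,0.465,0.055,0,0,0,0],
])

```text
t: 8.65
tcp_pos: [0.5232, 0.2583, 0.2014]
orientation: [-3.135, 0.002, 1.575]
wrist_force: [1.0, 1.2, 0.6]
width: -0.0001
grasp_force: 0.0
```

>>> step_arm([
  [1,0.03,0.025,0,0,0,0],
  [1,0.055,0.045,0,0,0,0],
  [1,0.075,0.045,0,0,0,0],
  [1,0.075,0.045,0,0,0,0],
  [1,0.075,0.045,0,0,0,0],
])

```text
t: 9.07
tcp_pos: [0.5691, 0.3305, 0.2013]
orientation: [-3.136, 0.004, 1.574]
wrist_force: [-0.6, 0.1, 0.0]
width: 0.0
grasp_force: 0.0
```

Run:
```python
from h import *
from to import to
to([.573,.315,.04]); 
o,im,d=shot('wrist','w6'); c,T=T_wc('wrist',o)
a,im,_=shot('top','top2'); hsv=cv2.cvtColor(im,cv2.COLOR_RGB2HSV)[175:225,200:345]
m=cv2.inRange(hsv,(8,60,40),(28,255,255)); c2,T2=T_wc('top'); ys,xs=np.where(m); print('bread top px',xs.min()+200,xs.max()+200)
print('heel proj at tip view',proj([[.573,.263,.05],[.573,.29,.02]],c,T))
```

```text
t 9.07 tcp [0.5691 0.3305 0.2013] rpy [-179.71    0.22   90.17] F [-0.6  0.1  0. ] w 0.0
shift [-0.0149  0.0047  0.1613] rot [-0.005  0.004  0.003]
bread top px 234 323
heel proj at tip view [[325.32491646 256.07074507]
 [325.21400288 220.39873046]]
```

View pics/w6.png

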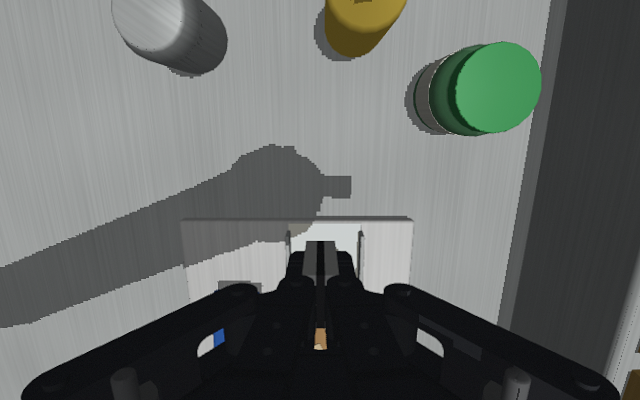

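The wrist view shows the bed between the guides at px 288–362, centred at 325 beneath the shut fingers. The jars are well clear, so I'll descend behind the heel.

>>> step_arm([
  [1,-0.012,0.004,0.03,-0.005,0.004,0.003],
  [1,-0.012,0.004,0.06,-0.005,0.004,0.003],
  [1,-0.012,0.004,0.09,-0.005,0.004,0.003],
  [1,-0.012,0.004,0.12,-0.005,0.004,0.003],
  [1,-0.012,0.004,0.145,-0.005,0.004,0.003],
  [1,-0.012,0.004,0.155,-0.005,0.004,0.003],
  [1,-0.012,0.004,0.163,-0.005,0.004,0.003],
  [1,-0.012,0.004,0.163,-0.005,0.004,0.003],
  [1,-0.012,0.004,0.163,-0.005,0.004,0.003],
])

```text
t: 9.92
tcp_pos: [0.5762, 0.3176, 0.0432]
orientation: [3.135, -0.005, 1.567]
wrist_force: [0.5, -0.7, 0.5]
width: -0.0002
grasp_force: 0.0
```

```bash
python3 to.py .573 .280 .038
```

```text
t 9.92 tcp [0.5762 0.3176 0.0432] rpy [179.63  -0.27  89.78] F [ 0.5 -0.7  0.5] w -0.0002
shift [-0.0376 -0.0031  0.005 ] rot [ 0.007 -0.005 -0.004]
```

>>> step_arm([
  [1,-0.01,-0.0015,0.002,0.003,-0.002,-0.002],
  [1,-0.02,-0.0015,0.002,0.003,-0.002,-0.002],
  [1,-0.03,-0.0015,0.002,0.003,-0.002,-0.002],
  [1,-0.036,-0.0015,0.002,0.003,-0.002,-0.002],
  [1,-0.039,-0.0015,0.002,0.003,-0.002,-0.002],
  [1,-0.042,-0.0015,0.002,0.003,-0.002,-0.002],
  [1,-0.045,-0.0015,0.002,0.003,-0.002,-0.002],
  [1,-0.048,-0.0015,0.002,0.003,-0.002,-0.002],
  [1,-0.051,-0.0015,0.002,0.003,-0.002,-0.002],
  [1,-0.054,-0.0015,0.002,0.003,-0.002,-0.002],
  [1,-0.057,-0.0015,0.002,0.003,-0.002,-0.002],
  [1,-0.06,-0.0015,0.002,0.003,-0.002,-0.002],
])

```text
t: 10.92
tcp_pos: [0.5738, 0.2586, 0.0399]
orientation: [3.139, -0.003, 1.571]
wrist_force: [-0.1, 2.1, 1.3]
width: 0.0001
grasp_force: 1.0
```

>>> step_arm([
  [1,-0.003,0,0,0,0,0],
  [1,-0.006,0,0,0,0,0],
  [1,-0.009,0,0,0,0,0],
  [1,-0.012,0,0,0,0,0],
  [1,-0.015,0,0,0,0,0],
  [1,-0.018,0,0,0,0,0],
  [1,-0.021,0,0,0,0,0],
  [1,-0.024,0,0,0,0,0],
  [1,-0.027,0,0,0,0,0],
  [1,-0.03,0,0,0,0,0],
  [1,-0.033,0,0,0,0,0],
  [1,-0.036,0,0,0,0,0],
])

```text
t: 11.92
tcp_pos: [0.5736, 0.2217, 0.0396]
orientation: [3.14, -0.002, 1.57]
wrist_force: [-0.7, 4.3, 2.9]
width: -0.0003
grasp_force: 1.3
```

```bash
cat > bread.py <<'E'
from h import *
from to import to
to([.573,.1,.038])
a,im,_=shot('top','topb'); hsv=cv2.cvtColor(im,cv2.COLOR_RGB2HSV)
c,T=T_wc('top')
roi=np.zeros(hsv.shape[:2],np.uint8); roi[182:212,225:400]=255
m=cv2.inRange(hsv,(8,60,40),(28,255,255))&roi; ys,xs=np.where(m)
E=[[xs.min()-.5,np.median(ys)],[xs.max()+.5,np.median(ys)]]
print('bread px',E,'y at z=.05',ray_plane(E,.05,c,T)[:,:2])
E
python3 bread.py
```

```text
t 11.92 tcp [0.5736 0.2217 0.0396] rpy [ 1.7989e+02 -1.2000e-01  8.9950e+01] F [-0.7  4.3  2.9] w -0.0003
shift [-0.1217 -0.0005  0.0014] rot [ 0.002 -0.002 -0.001]
bread px [[np.float64(250.5), np.float64(198.0)], [np.float64(340.5), np.float64(198.0)]] y at z=.05 [[ 0.57314094  0.21178181]
 [ 0.56607259 -0.05572767]]
```

>>> step_arm([
  [1,-0.004,0,0,0,0,0],
  [1,-0.008,0,0,0,0,0],
  [1,-0.012,0,0,0,0,0],
  [1,-0.016,0,0,0,0,0],
  [1,-0.02,0,0,0,0,0],
  [1,-0.024,0,0,0,0,0],
  [1,-0.028,0,0,0,0,0],
  [1,-0.032,0,0,0,0,0],
  [1,-0.036,0,0,0,0,0],
  [1,-0.04,0,0,0,0,0],
  [1,-0.044,0,0,0,0,0],
  [1,-0.048,0,0,0,0,0],
])

```text
t: 12.97
tcp_pos: [0.5735, 0.1736, 0.0395]
orientation: [3.14, -0.002, 1.57]
wrist_force: [-0.0, 1.0, 2.0]
width: 0.0001
grasp_force: 1.2
```

>>> step_arm([
  [1,-0.004,0,0,0,0,0],
  [1,-0.008,0,0,0,0,0],
  [1,-0.012,0,0,0,0,0],
  [1,-0.016,0,0,0,0,0],
  [1,-0.02,0,0,0,0,0],
  [1,-0.024,0,0,0,0,0],
  [1,-0.028,0,0,0,0,0],
  [1,-0.032,0,0,0,0,0],
  [1,-0.036,0,0,0,0,0],
  [1,-0.04,0,0,0,0,0],
  [1,-0.044,0,0,0,0,0],
  [1,-0.048,0,0,0,0,0],
])

```text
t: 13.97
tcp_pos: [0.5734, 0.1256, 0.0394]
orientation: [3.14, -0.002, 1.57]
wrist_force: [0.2, 1.9, 2.3]
width: 0.0002
grasp_force: 1.2
```

```bash
python3 bread.py; python3 -c "
import cv2;im=cv2.imread('pics/topb.png');cv2.imwrite('pics/topbc.png',cv2.resize(im[160:262,222:420],None,fx=4,fy=4,interpolation=2))"
```

```text
t 13.97 tcp [0.5734 0.1256 0.0394] rpy [ 1.7989e+02 -1.1000e-01  8.9940e+01] F [0.2 1.9 2.3] w 0.0002
shift [-0.0256 -0.0004  0.0014] rot [ 0.002 -0.002 -0.001]
bread px [[np.float64(283.5), np.float64(198.0)], [np.float64(373.5), np.float64(198.0)]] y at z=.05 [[ 0.57052982  0.11323501]
 [ 0.56350862 -0.15335225]]
```

View pics/topbc.png

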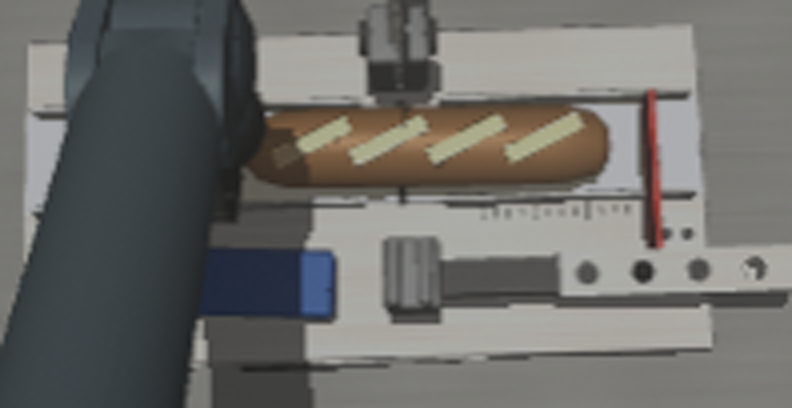

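The crop shows the nose at (608,145), the plate at (648,150), the brush unmoved and the button (643,270) still in its new hole. About 24 mm remain.

>>> step_arm([
  [1,-0.003,0,0,0,0,0],
  [1,-0.006,0,0,0,0,0],
  [1,-0.009,0,0,0,0,0],
  [1,-0.012,0,0,0,0,0],
  [1,-0.015,0,0,0,0,0],
  [1,-0.017,0,0,0,0,0],
  [1,-0.018,0,0,0,0,0],
  [1,-0.019,0,0,0,0,0],
  [1,-0.02,0,0,0,0,0],
])

```text
t: 14.77
tcp_pos: [0.5734, 0.1061, 0.0394]
orientation: [3.14, -0.002, 1.57]
wrist_force: [0.2, 2.7, 1.4]
width: -0.0003
grasp_force: 1.1
```

>>> step_arm([
  [1,-0.0005,0,0,0,0,0],
  [1,-0.001,0,0,0,0,0],
  [1,-0.0015,0,0,0,0,0],
  [1,-0.002,0,0,0,0,0],
  [1,-0.002,0,0,0,0,0],
])

```text
t: 15.18
tcp_pos: [0.5734, 0.1038, 0.0394]
orientation: [3.14, -0.002, 1.57]
wrist_force: [0.5, 2.0, 1.8]
width: -0.0001
grasp_force: 1.0
```

>>> step_arm([
  [1,-0.0005,0,0,0,0,0],
  [1,-0.001,0,0,0,0,0],
  [1,-0.001,0,0,0,0,0],
])

```text
t: 15.43
tcp_pos: [0.5734, 0.1027, 0.0394]
orientation: [3.14, -0.002, 1.57]
wrist_force: [-0.6, 1.5, 2.0]
width: -0.0
grasp_force: 1.0
```

>>> step_arm([
  [1,-0.0005,0,0,0,0,0],
  [1,-0.001,0,0,0,0,0],
  [1,-0.001,0,0,0,0,0],
])

```text
t: 15.68
tcp_pos: [0.5735, 0.1018, 0.0394]
orientation: [3.14, -0.002, 1.57]
wrist_force: [0.2, 1.8, 0.5]
width: -0.0001
grasp_force: 1.0
```

>>> step_arm([
  [1,-0.0005,0,0,0,0,0],
  [1,-0.001,0,0,0,0,0],
  [1,-0.001,0,0,0,0,0],
])

```text
t: 15.93
tcp_pos: [0.5735, 0.1008, 0.0394]
orientation: [3.14, -0.002, 1.57]
wrist_force: [-0.7, 1.3, 1.3]
width: 0.0003
grasp_force: 1.0
```

>>> step_arm([
  [1,-0.0005,0,0,0,0,0],
  [1,-0.001,0,0,0,0,0],
  [1,-0.001,0,0,0,0,0],
])

```text
t: 16.18
tcp_pos: [0.5735, 0.0998, 0.0394]
orientation: [3.14, -0.002, 1.57]
wrist_force: [0.3, 1.2, 1.2]
width: -0.0002
grasp_force: 0.9
```

>>> step_arm([
  [1,-0.0005,0,0,0,0,0],
  [1,-0.001,0,0,0,0,0],
  [1,-0.001,0,0,0,0,0],
])

```text
t: 16.43
tcp_pos: [0.5734, 0.0994, 0.0394]
orientation: [3.14, -0.002, 1.57]
wrist_force: [0.8, 2.3, 1.9]
width: -0.0002
grasp_force: 1.4
```

```bash
python3 bread.py
```

```text
t 16.43 tcp [0.5734 0.0994 0.0394] rpy [ 1.7989e+02 -1.4000e-01  8.9960e+01] F [0.8 2.3 1.9] w -0.0002
shift [ 0.0006 -0.0005  0.0014] rot [ 0.002 -0.002 -0.001]
bread px [[np.float64(292.5), np.float64(197.0)], [np.float64(383.5), np.float64(197.0)]] y at z=.05 [[ 0.57282821  0.08643773]
 [ 0.56572884 -0.18312079]]
```

>>> step_arm([
  [1,-0.0005,0,0,0,0,0],
  [1,-0.0005,0,0,0,0,0],
  [1,-0.0005,0,0,0,0,0],
])

```text
t: 16.73
tcp_pos: [0.5735, 0.099, 0.0394]
orientation: [3.14, -0.002, 1.57]
wrist_force: [-0.1, 3.7, 1.5]
width: -0.0
grasp_force: 1.8
```

>>> step_arm([
  [1,-0.0005,0,0,0,0,0],
  [1,-0.0005,0,0,0,0,0],
  [1,-0.0005,0,0,0,0,0],
])

```text
t: 16.98
tcp_pos: [0.5735, 0.0985, 0.0394]
orientation: [3.14, -0.003, 1.57]
wrist_force: [-0.6, 4.2, 0.8]
width: 0.0006
grasp_force: 2.1
```

The nose is in contact, with about 4 N and rising. I'll retreat gently and lift off.

>>> step_arm([
  [1,0.001,0,0,0,0,0],
  [1,0.003,0,0,0,0,0],
  [1,0.01,0,0,0,0,0],
  [1,0.03,0,0,0,0,0],
  [1,0.06,0,0,0,0,0],
  [1,0.06,0,-0.04,0,0,0],
  [1,0.06,0,-0.08,0,0,0],
  [1,0.06,0,-0.12,0,0,0],
  [1,0.06,0,-0.16,0,0,0],
  [1,0.09,0,-0.16,0,0,0],
  [1,0.12,0,-0.16,0,0,0],
  [1,0.12,0,-0.16,0,0,0],
])

```text
t: 17.98
tcp_pos: [0.5726, 0.2259, 0.2004]
orientation: [3.138, -0.007, 1.578]
wrist_force: [-0.5, 2.3, -0.2]
width: -0.0002
grasp_force: 0.0
```

```bash
python3 bread.py
python3 - <<'E'
from h import *
shot('side','side2'); im=cv2.imread('pics/side2.png'); t=cv2.imread('pics/topb.png')
a=cv2.resize(im[170:300,240:410],None,fx=3,fy=3,interpolation=2); b=cv2.resize(t[175:240,270:420],None,fx=3.4,fy=3.4,interpolation=2)
b=b[:, :a.shape[1]]; o=np.zeros((a.shape[0]+b.shape[0],510,3),np.uint8); o[:a.shape[0],:a.shape[1]]=a; o[a.shape[0]:,:b.shape[1]]=b[:,:510]; cv2.imwrite('pics/fin.png',o[:600])
E
```

```text
t 17.98 tcp [0.5726 0.2259 0.2004] rpy [179.81  -0.4   90.43] F [-0.5  2.3 -0.2] w -0.0002
shift [-0.127  -0.0011  0.1615] rot [ 0.003 -0.007  0.007]
bread px [[np.float64(292.5), np.float64(197.0)], [np.float64(383.5), np.float64(197.0)]] y at z=.05 [[ 0.57282821  0.08643773]
 [ 0.56572884 -0.18312079]]
```

View pics/fin.png

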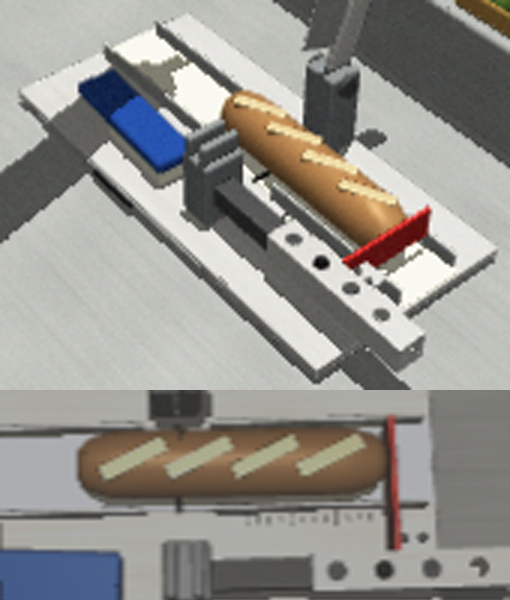

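The final picture shows the nose resting against the red plate (crop (388,460)), the button in its new hole (385,570) and the brush unmoved. The arm is clear, so I'm handing in.

```bash
python3 -c "
from workcell import r
print(r.finish_job())"
```

```text
the job is handed in; nothing more can be done
None
```

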